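# Hang the bearing wheel on the wheel carousel's free peg

## Task

Turn the wheel carousel until its one free peg stands at the yellow mark on the base, resting in its click-stop. Then take the wheel from the wooden V-rack and slide it onto that peg, gently but firmly home, so that the orange sprung keeper snaps up in front of it, and let it hang there. Never lean on the carousel with more than about 20 N, and leave the other things on the bench where they are.

Things in the scene. Friction and masses are not known exactly. Their poses are not given: they have to be found in the camera images.
- stand: Fixed grey base of the carousel: round foot 250 mm in diameter, up to 20 mm high, with a 104 mm diameter click-stop housing to 60 mm height. Origin: centre of its underside, on the carousel's vertical axis. Its -x axis points along the yellow mark, roughly towards the robot.
- mark (a point): Outer end of the yellow stripe painted on top of the foot, 122 mm from the axis along the stand's -x, 20 mm above the bench. The carousel has five click-stops, one for each peg over this mark; a free peg over the mark is in the loading place.
- carousel: Blue hub turning either way without end about the vertical axis. Five level steel pegs, 8 mm diameter, 72 degrees apart, centre line 150 mm above the bench, reach from the 68 mm diameter hub to 170 mm from the axis. Origin on the axis, 62 mm above the bench; its -x axis is the free peg, z up. At the start the free peg is one or two click-stops away from the mark, either way.
- hub_top (a point): Top of the hub, on the axis, 192 mm above the bench. About 4 N sideways on a peg 150 mm from the axis turns the carousel out of a click-stop; past half-way (36 degrees) it runs on by itself into the next and rests within about 5 degrees of it. It is light (1.2 kg in all) and little damped.
- peg_root (a point): Where the free peg leaves the hub, 33 mm from the axis. The other four pegs carry white wheels like the loose one (60 mm diameter, from 95 to 131 mm from the axis) that cannot come off; outside each wheel the peg can be pushed on: orange keeper and black taper to 148 mm from the axis (within 11.5 mm of the centre line), then bare rod to 170 mm.
- peg_tip (a point): Rounded outer end of the free peg, on its centre line, 170 mm from the axis. x points along the peg inwards to the hub, z up. The peg carries a black bush: from the hub a 30 mm diameter flange with a rubber buffer whose outer face is the stop, a 14 mm diameter sleeve 39.5 mm long, a taper to 9 mm diameter that ends 47 mm from the stop. x of the stop face: 57 to 106 mm here, different each time, NOT measured.
- wheel_centre (a point): Centre of the white grooved wheel with a pressed-in bearing that stands in the V-rack: 60 mm diameter, 30 mm wide, through bore 17 mm in diameter along its x axis, about 0.15 kg. Both faces are alike. It stands 62 mm above the bench, bore level, along the groove, within 45 mm of the rack's middle, and can be gripped across its diameter.
- wheel: The same wheel (origin at its centre). On the bush it must pass the orange keeper, a 5 mm wide sprung wedge on top of the sleeve, 4.5 mm proud: ramp from 45 to 33 mm outwards of the stop face, upright back at 31 mm. Pushing past takes 3 to 7 N; within 1 mm of the stop it snaps up in front of the wheel. The stop gives 1 mm per 10 N: feel for it. The bush holds on the peg to 60 N.
- rack: Fixed pine V-rack on a plywood board 190 x 85 x 12 mm. Origin: centre of the underside; x along the groove. The V block is 170 mm long and 47 mm wide, its two edges 43.5 mm high; the wheel's rim stands out 6.5 mm beyond it on each side.
- spare_a: Loose white wheel (no part of the job) lying flat on the bench, 60 mm diameter, 30 mm high. Origin: centre of its underside. Leave it.
- spare_b: A second loose white wheel lying flat, as spare_a. Leave it.
- marker: Black marker pen with a green end, lying, 170 mm long, 15 mm thick, along its x axis. Origin at bench level. Leave it.
- square: Blue triangular carpenter's square lying flat, about 180 x 100 mm, 22 mm high. Origin at bench level near the middle of its long edge. Leave it.
- glue: Yellow glue bottle, upright, 66 mm diameter, 190 mm high. Origin: centre of its underside. Leave it.
- tape: Yellow tape measure, 75 x 42 x 70 mm high. Origin: centre of its underside. Leave it.
- mallet: Wooden mallet lying, 285 mm long along its x axis, head 75 x 120 x 55 mm high. Origin at bench level. Leave it.
There are look-alikes about, which are no part of the job. What is shaped like the wheel but pink is not meant.

How it is judged (in metres and radians):
On the way:
1. the free peg stands at the yellow mark (its tip within 20 mm of it sideways) with the carousel at rest in its click-stop and no wheel on the peg yet (x of peg_tip in the frame of stand below -0.15 m and y of peg_tip in the frame of stand between -0.02 and 0.02 m and angular speed of carousel below 0.1 rad/s and distance between wheel_centre and peg_tip above 0.08 m), for 0.3 s.
At the end, for the whole second after the job is handed in: the wheel hangs at rest on the free peg's bush (bore within 4 mm of the peg line, centre 0 to 2.7 mm under it, 39 to 94 mm inwards of the tip), the orange keeper sprung up before it (within 0.8 mm); the free peg still at the yellow mark (tip within 20 mm sideways), the carousel at rest (x of peg_tip in the frame of stand below -0.15 m and y of peg_tip in the frame of stand between -0.02 and 0.02 m and x of wheel_centre in the frame of peg_tip between 0.039 and 0.094 m and y of wheel_centre in the frame of peg_tip between -0.004 and 0.004 m and z of wheel_centre in the frame of peg_tip between -0.0027 and 0 m and z of keeper_c0 in the frame of carousel above 0.0932 m and angle between the x axis of wheel_centre and the x axis of peg_tip, either way round below 0.2 rad and linear speed of wheel below 0.02 m/s and angular speed of carousel below 0.05 rad/s); the robot touches nothing.
It fails at once if the wheel is pressed on the carousel with more than 20 N (contact force between wheel and carousel above 20 N).
It fails at once if the robot pushes on the carousel with more than 20 N (contact force between the arm and carousel above 20 N).
It fails at once if the fingers push on the carousel with more than 20 N (contact force between the fingers and carousel above 20 N).
It fails at once if something else on the bench is moved by more than 30 mm (distance of any of spare_a, spare_b, marker, square, glue, tape, mallet from where it was at the start of the episode above 0.03 m).
It also fails if it takes over 72 s, if anything falls off the work surface, if the arm or the gripper's body presses on something with over 40 N, if the wrist force passes 120 N, or if a joint passes its speed limit or range.

## Robot

A 6-joint arm with a two-finger parallel gripper is mounted at the origin on the work surface. World frame = base frame: x ahead of the robot, y to its left, z up, the work surface at z = 0. Lengths are in m, angles in degrees, forces in N, time in s.
With the tool pointing down it reaches from about 0.4 to 0.825 m from the base axis. Payload 7 kg.
Tool frame: the origin (TCP) lies on the front face of the gripper's body, between the roots of the fingers; the fingertips stand 66 mm ahead of it and the grasp point (between the pads) lies 47 mm ahead of it; z points along the fingers, y is the line along which they close (so a half turn about z gives the same grasp; the last joint's range is limited). The gripper opens to 88 mm and grips with 3 to 60 N. Pads are 19 mm wide; open, the fingers measure 130 mm over their backs; the gripper's body (78 mm by 193 mm) begins 47 mm behind the grasp point.
Start: joints at [-47.722, 20.546, 0.682, 0, -70.136, -16.507], TCP at [0.293, -0.608, 0.292] pointing down, gripper open.
Joint ranges: [-176.03, 176.03], [-82.01, 121.73], [-58.28, 71.71], [-173.87, 95.51], [-174.79, -0.11], [-173.66, 173.66]. Speed limits (degrees/s): [136.94, 136.94, 172.46, 180, 180, 180].

## Interface

Orientations are given as [roll, pitch, yaw] about the fixed x, y, z axes, in that order (R = Rz(yaw) Ry(pitch) Rx(roll)).
In Python, from plant import ctrl gives the robot as it stands.
- The arm moves only by the tool send_rows, never from a script. Its argument "deltas" is a list of rows, each a list of 2 entries, a list of its own where there are three numbers: the shift along the tool's x, y, z each as a share of 800 mm, from -1 to 1, then the turn about the tool's z as a share of 90 degrees, from -1 to 1. A call has exactly 5 rows; each row is the pose to reach, as a shift and turn from the pose commanded when the call began, along the tool's axes at that moment; what a row does not reach only later rows make up. A row lasts 1/12 s, in which the tool goes at most 41.7 mm and 7.16 degrees, less where a joint would pass 70% of its speed; a pose out of reach is approached as far as the arm can. A call with a number of a shift or a turn outside -1 to 1 is refused whole. A call with a gripper value outside its range is refused whole. "gripper" is the opening, from 0 (shut) to 1 (fully open), set as the call begins (left out, the last holds). The fingers move at their own pace and stop on an object; the grip force is fixed at half the most. Time passes only in rows, so rows that repeat a pose let the fingers close, or fill a call up. It gives the time, the measured TCP pose, the force, the opening and the grip force at its end, in the units of the state.
- ctrl.get_obs(): the state, without advancing time (a new reading comes with each control period).
- ctrl.snapshot(name): name is "side" or "top" or "wrist"; returns a dict with "color" (420x560x3 uint8, red, green, blue), "vertical_fov" (degrees; the focal length in pixels is half the picture's height over the tangent of half this angle, whatever the lens; pixels are square), "cx", "cy" (the principal point, pixels), "rvec" (rotation vector, rad) and "tvec" (3), from world to camera coordinates, as OpenCV has them. Camera axes: x right, y down, z forward; pixel columns grow to the right and rows downward; lengths in m; the calibration is good to about 2 mm. A picture is of the moment at which its call begins. There is no depth.
- ctrl.close_job(): hands the job in; it is judged then, once.
Trained networks look in a picture, given as the dict that the camera call returned (one of the last four; its "shot" number tells which), for a name from the list of things; names that differ only in an ending like _2 or _b are one class to them, and where a whole thing is asked for, a point or a joint stands for the part that bears it (a point fixed in the world has none). Each returns a list of dicts, best first, with "conf" (0 to 1); they miss things now and then, are a little off and sometimes report something else, mostly with a low value. They report only what shows in the picture. A call takes as long as a camera call. They do not tell look-alikes from the thing itself.
- ctrl.boxes_of(picture, thing): "xy" ([column, row] as shares, 0 to 1, of the picture: columns of its width, rows of its height, amid what is visible of it).
- ctrl.cut_out(picture, thing): "pixels" (420x560 bool, what is visible of it) and "xy" ([column, row] as shares, 0 to 1, of the picture: columns of its width, rows of its height, amid what is visible of it).
The state is a dict: "clock": time; "joint_pos": joint angles; "qvel": joint speeds; "tau": joint torques, N m; "tool_pos": TCP position; "orientation": TCP orientation; "force": force on the tool from outside, world axes, zero at the start; "moment": the same for the moment, N m; "opening": finger opening in m; "gripper_force": force on a finger pad.
Only numpy, scipy, OpenCV 4.12 (cv2) and the standard library are available. Lean on these libraries where they do the work, as an engineer would, in place of code of your own. Each camera call takes 0.05 s, during which the arm holds its last target. There are 200 camera calls.

## Working session

There is one attempt and no reset: what is moved stays moved. The work goes in short steps, Python scripts to look and compute and a tool call to move; the robot and the scene stay as the last step left them, time stands still between calls to the robot, and variables do not carry over. Pictures are saved under pics/ and viewed, at most 10 in all, crops included, and the job is handed in when it is done.

Besides the shell and the picture viewer there is one more tool, called after "Request:" as name(argument=value, ...) on one line, values as JSON. send_rows: Moves the arm, as the interface text tells. Shift numbers are shares of 800 mm and turn numbers shares of 90 degrees, none past 1 either way. Its arguments: {"type":"object","properties":{"deltas":{"type":"array","items":{"type":"array"}},"gripper":{"type":"number"}},"required":["deltas"]}

```bash
ls; mkdir -p pics; cat > h.py <<'E'
import numpy as np, cv2
from plant import ctrl
def cam(s):
    H,W=s['color'].shape[:2]; f=H/2/np.tan(np.radians(s['vertical_fov'])/2)
    K=np.array([[f,0,s['cx']],[0,f,s['cy']],[0,0,1]]); R=cv2.Rodrigues(np.array(s['rvec'],float))[0]
    return K,R,np.array(s['tvec'],float).reshape(3)
def ray(s,uv):
    K,R,t=cam(s); d=R.T@np.linalg.inv(K)@np.array([uv[0],uv[1],1.]); return -R.T@t,d/np.linalg.norm(d)
def atz(s,uv,z):
    c,d=ray(s,uv); return c+d*(z-c[2])/d[2]
def proj(s,P):
    K,R,t=cam(s); q=(K@(R@np.atleast_2d(P).T+t[:,None])).T; return q[:,:2]/q[:,2:]
def tri(obs):
    A=np.zeros((3,3));b=np.zeros(3)
    for s,uv in obs:
        c,d=ray(s,uv);M=np.eye(3)-np.outer(d,d);A+=M;b+=M@c
    return np.linalg.solve(A,b)
def px(r): return np.array(r['xy'])*[560,420]
E
python3 - <<'E'
from h import *
S={n:ctrl.snapshot(n) for n in('side','top','wrist')}
for n,s in S.items():
    cv2.imwrite(f'pics/{n}0.png',s['color'][...,::-1])
    print(n,'cam',ray(s,(280,210))[0].round(3),ray(s,(280,210))[1].round(2))
    for th in('mark','hub_top','peg_root','peg_tip','wheel_centre','rack','stand'):
        print(n,th,[(px(r).round(1).tolist(),round(r['conf'],2)) for r in ctrl.boxes_of(s,th)[:4]])
print(ctrl.get_obs())
cv2.imwrite('pics/a.png',np.vstack([S['top']['color']])[...,::-1])
E
```

```text
pics
side cam [-0.307 -0.845  0.848] [ 0.6   0.62 -0.5 ]
side mark [([291.4, 212.2], 0.71)]
side hub_top [([296.0, 192.1], 0.7)]
side peg_root [([297.5, 194.8], 0.98), ([356.9, 288.7], 0.66)]
side peg_tip [([294.1, 196.5], 0.67)]
side wheel_centre [([356.2, 286.7], 0.86), ([322.7, 338.9], 0.72), ([331.2, 255.8], 0.71), ([244.3, 253.9], 0.66)]
side rack [([359.9, 307.6], 0.66)]
side stand [([296.3, 213.3], 0.89)]
top cam [0.272 0.02  1.339] [ 0.21 -0.01 -0.98]
top mark []
top hub_top [([253.1, 155.8], 0.63)]
top peg_root [([256.9, 157.8], 0.91)]
top peg_tip [([253.2, 157.7], 0.95), ([253.1, 165.5], 0.33)]
top wheel_centre [([450.1, 188.2], 0.82), ([409.8, 230.6], 0.76), ([422.1, 296.1], 0.66), ([343.2, 198.8], 0.63)]
top rack [([396.3, 216.6], 0.76)]
top stand [([252.6, 167.5], 0.73)]
wrist cam [ 0.22  -0.644  0.384] [ 0.25  0.13 -0.96]
wrist mark []
wrist hub_top []
wrist peg_root []
wrist peg_tip []
wrist wheel_centre [([315.5, 351.2], 0.88), ([430.5, 276.7], 0.57)]
wrist rack [([378.4, 361.1], 0.59)]
wrist stand []
{'clock': 1.2, 'joint_pos': array([-4.77225578e+01,  2.05464841e+01,  6.80523976e-01, -5.35312308e-04,
       -7.01351294e+01, -1.65055543e+01]), 'qvel': array([-0.05495212,  0.08189815,  0.06278227,  0.02660335, -0.02339047,
        0.10533233]), 'tau': array([-3.61654265e-04, -5.82397020e+01,  2.93303919e+01,  7.00278506e+00,
        1.25729918e-02, -3.84648831e-05]), 'tool_pos': array([ 0.29343923, -0.60784725,  0.29214724]), 'orientation': array([ 1.79998812e+02,  1.73176352e-04, -1.54228294e+02]), 'force': array([-0.29313793,  0.53193627,  0.01915368]), 'moment': array([ 0.04493156, -0.01499587, -0.00702553]), 'gripper_force': 0.0, 'opening': 0.08770163498585092}
```

View pics/top0.png

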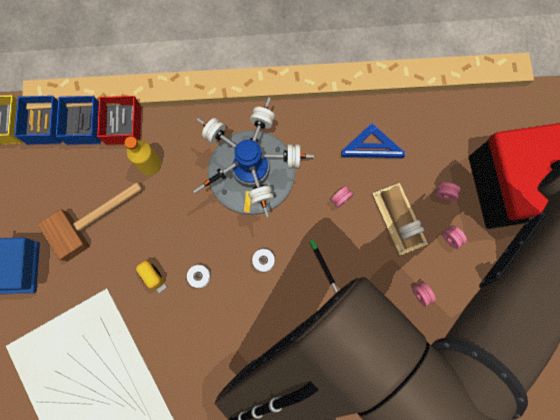

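View pics/side0.png

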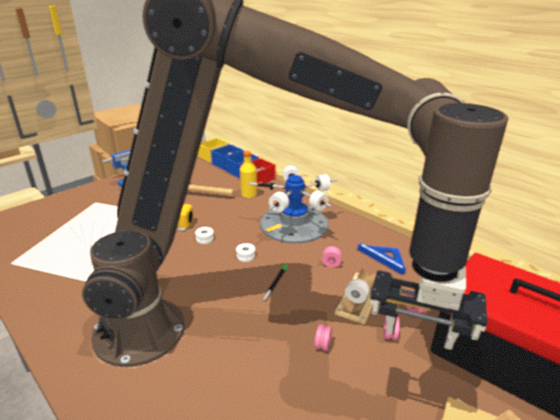

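Top view: the hub is at about (248,155) and the yellow mark at (248,203). The free peg, with its black bush and no wheel, points down-left to about (197,191), one stop from the mark. The wheel in the V-rack is at (411,229), and the pink wheels are decoys. Side view: the wheel in the rack is at (356,290) and the carousel at (296,205).

```bash
cat > m.py <<'E'
from h import *
def carousel(s):
    r=ctrl.cut_out(s,'stand')[0]; m=r['pixels'].astype(np.uint8)
    c=ctrl.cut_out(s,'carousel')[:1]
    hull=cv2.convexHull(max(cv2.findContours(m,0,1)[0],key=cv2.contourArea))[:,0].astype(float)
    P=np.array([atz(s,u,.02)[:2] for u in hull])
    (x,y),rad=cv2.minEnclosingCircle(P.astype(np.float32))
    return (x,y),rad,hull,m,c
def yellow(s):
    h=cv2.cvtColor(s['color'],cv2.COLOR_RGB2HSV); return ((h[...,0]>18)&(h[...,0]<35)&(h[...,1]>140)&(h[...,2]>90)).astype(np.uint8)
def white(s):
    h=cv2.cvtColor(s['color'],cv2.COLOR_RGB2HSV); return ((h[...,1]<60)&(h[...,2]>150)).astype(np.uint8)
E
python3 - <<'E'
from m import *
S={n:ctrl.snapshot(n) for n in('top','side')}
for n,s in S.items():
    c,r,hull,m,cc=carousel(s); print(n,'axis',np.round(c,4),'rad',round(r,4),'carousel',[(px(q).round(),q['conf']) for q in cc])
    a=proj(s,[c[0],c[1],.02])[0]
    n_,l,st,ce=cv2.connectedComponentsWithStats(yellow(s))
    for i in range(1,n_):
        if st[i,4]>8 and np.hypot(*(ce[i]-a))<70:
            w=np.argwhere(l==i)[:,::-1]; W=np.array([atz(s,u,.02)[:2] for u in w])-c
            d=np.hypot(*W.T); print(' yellow',ce[i].round(1),st[i,4],'ang',np.degrees(np.arctan2(*W.mean(0)[::-1])).round(1),'r',d.min().round(3),d.max().round(3))
    n_,l,st,ce=cv2.connectedComponentsWithStats(white(s))
    for i in range(1,n_):
        if st[i,4]>40 and np.hypot(*(ce[i]-a))<90:
            W=atz(s,ce[i],.155)[:2]-c; print(' white',ce[i].round(1),st[i,4],'ang',np.degrees(np.arctan2(*W[::-1])).round(1),'r',np.hypot(*W).round(3))
W=[(px(r),round(r['conf'],2)) for r in ctrl.cut_out(S['top'],'wheel')]
for u,cf in W: print('wheel top',u.round(1),cf,atz(S['top'],u,.062).round(3))
for r in ctrl.cut_out(S['side'],'wheel')[:4]: print('wheel side',px(r).round(1),r['conf'].__round__(2),atz(S['side'],px(r),.062).round(3))
r=ctrl.cut_out(S['top'],'rack')[0]; q=np.argwhere(r['pixels'])[:,::-1]
W=np.array([atz(S['top'],u,.02)[:2] for u in q],np.float32); b=cv2.minAreaRect(W*1000); print('rack',b)
s=S['top']; im=s['color'][90:225,180:330,::-1]
cv2.imwrite('pics/t1.png',cv2.resize(im,None,fx=4,fy=4,interpolation=2))
w=ctrl.snapshot('wrist'); cv2.imwrite('pics/w1.png',w['color'][...,::-1])
cv2.imwrite('pics/both.png',np.hstack([cv2.resize(w['color'][...,::-1],(400,300)),cv2.resize(im,(333,300))]))
E
```

```text
top axis [0.3793 0.2358] rad 0.034 carousel [(array([252., 156.]), 0.62)]
 yellow [148.9 274.9] 460 ang 86.4 r 0.096 0.173
 white [263.  259.9] 358 ang -82.3 r 0.182
 white [197.9 276. ] 371 ang -115.4 r 0.023
side axis [0.7853 0.2029] rad 0.3126 carousel [(array([294., 192.]), 0.84)]
 yellow [247.8 178.9] 524 ang 92.4 r 0.151 0.47
 yellow [273.5 227.5] 38 ang -153.0 r 0.205 0.252
 white [289.6 171.1] 151 ang -159.3 r 0.035
 white [319.8 192.9] 487 ang -111.7 r 0.223
 white [278.6 201.6] 317 ang -145.9 r 0.274
 white [268.3 221.4] 174 ang -146.6 r 0.402
 white [320.4 220.2] 118 ang -123.5 r 0.391
 white [303.6 233. ] 363 ang -131.9 r 0.457
 white [277.3 232.4] 87 ang -141.6 r 0.458
 white [245.3 251.9] 301 ang -149.0 r 0.571
wheel top [446.7 190.2] 0.84 [ 0.588 -0.447  0.062]
wheel top [422.8 294.5] 0.83 [ 0.31  -0.355  0.062]
wheel top [453.4 240.2] 0.83 [ 0.45  -0.45   0.062]
wheel top [342.  193.4] 0.76 [ 0.588 -0.161  0.062]
wheel top [409.4 229.5] 0.5 [ 0.483 -0.336  0.062]
wheel side [354.8 290.8] 0.84 [ 0.477 -0.336  0.062]
wheel side [324.4 338.2] 0.65 [ 0.287 -0.39   0.062]
wheel side [412.8 308. ] 0.62 [ 0.531 -0.482  0.062]
wheel side [390.2 336.8] 0.61 [ 0.404 -0.497  0.062]
rack ((520.8980712890625, -320.5245361328125), (189.37539672851562, 86.95063781738281), 19.096940994262695)
```

View pics/t1.png

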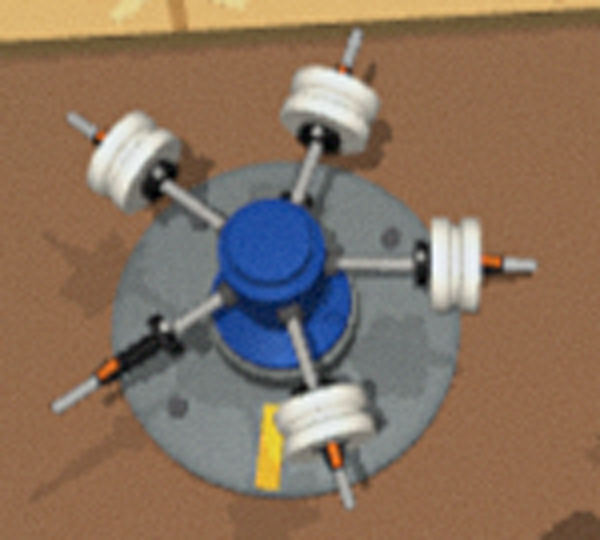

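The crop shows the free peg's tip at crop (55,408) and its orange keeper near (105,370). The mark's outer end is at (268,490). The other four tips are at (72,117), (357,32), (535,266) and (349,505).

```bash
python3 - <<'E'
from m import *
s=ctrl.snapshot('top')
f=lambda u,z:atz(s,(u[0]/4+180-.4,u[1]/4+90-.4),z)
T=np.array([f(u,.15)[:2] for u in [(55,408),(72,117),(357,32),(535,266),(349,505)]])
# circle fit with known 5-fold: complex
z=T[:,0]+1j*T[:,1]; c=z.mean()
k=np.exp(-1j*np.radians(72)*np.arange(5)) 
A=np.c_[np.ones(5),k]; sol=np.linalg.lstsq(A,z,rcond=None)[0]
print('tips',T.round(4).tolist(),'axis',sol[0],'r',abs(sol[1]),'ang free',np.degrees(np.angle(sol[1])),'res',abs(A@sol-z).round(4))
E_=[f(u,.02)[:2] for u in [(113,325),(462,325),(287,160),(287,498)]]
print('foot',(E_[0]+E_[1])/2,(E_[2]+E_[3])/2, E_)
m=f((268,490),.02); print('mark',m, 'ang',np.degrees(np.arctan2(m[1]-sol[0].imag,m[0]-sol[0].real)),np.hypot(m[1]-sol[0].imag,m[0]-sol[0].real))
print('stop face? flange', f((165,333),.15),'keeper',f((105,370),.15))
E
```

```text
tips [[0.5833, 0.2281], [0.7797, 0.218], [0.8337, 0.0297], [0.6679, -0.0805], [0.5146, 0.0435]] axis (0.6758511889600681+0.08774063563803258j) r 0.16771856321196232 ang free 123.45403127712602 res [0.0004 0.0011 0.0012 0.0009 0.0006]
foot [0.67283463 0.08615542] [0.67225773 0.08653518] [array([0.67677771, 0.20998136]), array([ 0.66889156, -0.03767051]), array([0.79707897, 0.08404505]), array([0.54743649, 0.08902532])]
mark [0.55355326 0.10214894 0.02      ] ang 173.28077840068326 0.12314374576837257
stop face? flange [0.63054795 0.15807056 0.15      ] keeper [0.60725422 0.19641802 0.15      ]
```

```bash
cat > p.py <<'E'
from h import *
def plan(wps,step=.15,dstep=32,start=None):
    o=ctrl.get_obs(); p=np.array(start[0] if start else o['tool_pos'],float); y=start[1] if start else o['orientation'][2]
    for tx,ty,tz,tyaw in wps:
        t=np.array([tx,ty,tz]); n=max(1,int(np.ceil(max(np.linalg.norm(t-p)/step,abs(tyaw-y)/dstep))))
        for i in range(n):
            k=1/(n-i); d=(t-p)*k; dy=(tyaw-y)*k; a=np.radians(y)
            X=np.array([np.cos(a),np.sin(a),0]);Y=np.array([np.sin(a),-np.cos(a),0])
            v=np.round([d@X/.8,d@Y/.8,-d[2]/.8],4); tn=round(-dy/90,3)
            p=p+.8*(v[0]*X+v[1]*Y-v[2]*np.array([0,0,1])); y=y-90*tn
            print([v.tolist(),tn],'->',p.round(4),round(y,1))
E
python3 -c "
from p import *
plan([(.631,.244,.292,-215)])"
```

```text
[[-0.1204, 0.1108, 0.0], np.float64(0.096)] -> [ 0.3417 -0.4861  0.2921] -162.9
[[-0.1024, 0.1276, 0.0], np.float64(0.097)] -> [ 0.3899 -0.3645  0.2921] -171.6
[[-0.0819, 0.1417, 0.0], np.float64(0.096)] -> [ 0.4381 -0.2427  0.2921] -180.2
[[-0.0596, 0.1524, 0.0], np.float64(0.097)] -> [ 0.4863 -0.121   0.2921] -189.0
[[-0.0358, 0.1596, 0.0001], np.float64(0.096)] -> [0.5345 0.0006 0.2921] -197.6
[[-0.0114, 0.1632, 0.0], np.float64(0.097)] -> [0.5827 0.1223 0.2921] -206.3
[[0.0134, 0.1631, 0.0001], np.float64(0.096)] -> [0.631 0.244 0.292] -215.0
```

Request:
send_rows(deltas=[[[-0.03,0.028,0],0.03],[[-0.06,0.055,0],0.05],[[-0.09,0.083,0],0.07],[[-0.12,0.111,0],0.096],[[-0.12,0.111,0],0.096]], gripper=0)

```text
clock: 2.17
tool_pos: [0.3426, -0.4823, 0.2928]
orientation: [180.0, 0.1, -162.9]
force: [-1.0, -0.5, -1.0]
opening: 0.0596
gripper_force: 0.0
```

Request:
send_rows(deltas=[[[-0.025,0.032,0],0.03],[[-0.05,0.064,0],0.05],[[-0.08,0.1,0],0.07],[[-0.102,0.128,0],0.097],[[-0.102,0.128,0],0.097]])

```text
clock: 2.58
tool_pos: [0.3903, -0.361, 0.2927]
orientation: [180.0, 0.1, -171.6]
force: [0.3, -0.5, -0.9]
opening: 0.0264
gripper_force: 0.0
```

Request:
send_rows(deltas=[[[-0.02,0.035,0],0.03],[[-0.04,0.07,0],0.05],[[-0.06,0.105,0],0.07],[[-0.082,0.142,0],0.096],[[-0.082,0.142,0],0.096]])

```text
clock: 3.0
tool_pos: [0.4391, -0.239, 0.2926]
orientation: [180.0, 0.1, 179.8]
force: [0.3, -0.5, 0.4]
opening: 0.0003
gripper_force: 0.0
```

Request:
send_rows(deltas=[[[-0.015,0.038,0],0.03],[[-0.03,0.076,0],0.05],[[-0.045,0.114,0],0.07],[[-0.06,0.152,0],0.097],[[-0.06,0.152,0],0.097]])

```text
clock: 3.42
tool_pos: [0.4878, -0.1177, 0.2924]
orientation: [180.0, 0.1, 171.1]
force: [-0.2, 0.2, 0.7]
opening: 0.0005
gripper_force: 0.0
```

Request:
send_rows(deltas=[[[-0.01,0.04,0],0.03],[[-0.02,0.08,0],0.05],[[-0.03,0.12,0],0.07],[[-0.036,0.16,0],0.096],[[-0.036,0.16,0],0.096]])

```text
clock: 3.83
tool_pos: [0.5362, 0.0044, 0.2921]
orientation: [180.0, 0.0, 162.4]
force: [-0.5, -0.1, -1.0]
opening: 0.0004
gripper_force: 0.0
```

```bash
python3 - <<'E'
from p import *
w=ctrl.snapshot('wrist'); t=ctrl.snapshot('top'); s=ctrl.snapshot('side')
cv2.imwrite('pics/w2.png',w['color'][...,::-1]); cv2.imwrite('pics/t2.png',t['color'][...,::-1]);cv2.imwrite('pics/s2.png',s['color'][...,::-1])
A=w['color'][...,::-1]; B=cv2.resize(s['color'][130:260,220:370,::-1],(240,208)); 
B=cv2.copyMakeBorder(B,0,212,0,0,0); cv2.imwrite('pics/v2.png',np.hstack([A,B]))
print(ray(w,(280,210)),ctrl.get_obs()['tool_pos'])
plan([(.631,.244,.292,145)])
E
```

```text
(array([0.4581408 , 0.02874823, 0.38512185]), array([ 0.27119032, -0.0728747 , -0.95976304])) [0.53426672 0.00084413 0.29197128]
[[-0.0119, 0.1631, -0.0], np.float64(0.097)] -> [0.5826 0.1224 0.292 ] 153.8
[[0.013, 0.1631, -0.0], np.float64(0.097)] -> [0.631 0.244 0.292] 145.0
```

View pics/v2.png

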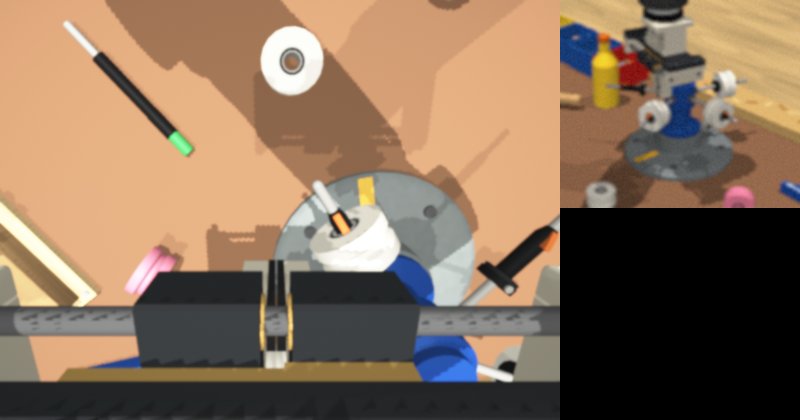

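The wrist view shows the foot with the yellow stripe at (367,190). A wheeled peg's tip is at (318,185), and the free peg with its black bush lies at right, (480,290) to (555,225). I'll go on to the pushing start point.

Request:
send_rows(deltas=[[[0,0.04,0],0.03],[[-0.005,0.08,0],0.05],[[-0.01,0.12,0],0.07],[[-0.012,0.163,0],0.097],[[-0.012,0.163,0],0.097]])

```text
clock: 4.4
tool_pos: [0.5848, 0.125, 0.2917]
orientation: [180.0, 0.0, 153.6]
force: [-0.0, -1.0, 0.1]
opening: 0.0005
gripper_force: 0.0
```

Request:
send_rows(deltas=[[[0.003,0.04,0],0.03],[[0.006,0.08,0],0.05],[[0.009,0.12,0],0.07],[[0.013,0.163,0],0.097],[[0.013,0.163,0],0.097]])

```text
clock: 4.82
tool_pos: [0.6333, 0.2468, 0.291]
orientation: [-180.0, 0.0, 144.9]
force: [-0.0, -0.1, -0.1]
opening: 0.0003
gripper_force: 0.0
```

Request:
send_rows(deltas=[[[0,0,0.03],0],[[0,0,0.06],0],[[0,0,0.09],0],[[0,0,0.1075],0],[[0,0,0.1075],0]])

```text
clock: 5.23
tool_pos: [0.6301, 0.2414, 0.2023]
orientation: [-179.7, -0.2, 144.9]
force: [-0.7, -1.0, -0.7]
opening: 0.0004
gripper_force: 0.0
```

```bash
python3 - <<'E'
from p import *
o=ctrl.get_obs();print(o['tool_pos'],o['orientation'],o['force'],o['joint_pos'].round(0))
ax=np.array([.6745,.087])
w=[]
for a in range(116,166,6):
    u=np.array([np.cos(np.radians(a)),np.sin(np.radians(a))]); t=np.array([-u[1],u[0]])
    q=ax+.156*u-.026*t; w.append((q[0],q[1],.206,145))
plan(w)
t=ctrl.snapshot('top');cv2.imwrite('pics/t3.png',t['color'][...,::-1])
ww=ctrl.snapshot('wrist');cv2.imwrite('pics/w3.png',np.hstack([ww['color'][...,::-1],cv2.resize(t['color'][90:225,180:330,::-1],(240,216)).copy() if 0 else cv2.copyMakeBorder(cv2.resize(t['color'][90:225,180:330,::-1],(240,216)),0,204,0,0,0)]))
E
```

```text
[0.63012645 0.24142451 0.20229756] [-1.79674665e+02 -1.55761670e-01  1.44857486e+02] [-0.67693255 -1.03563478 -0.65133629] [  37.   24.   -6.   -0.  -60. -163.]
[[-0.0014, -0.0033, -0.0046], np.float64(-0.002)] -> [0.6295 0.2386 0.206 ] 145.0
[[0.012, -0.0169, -0.0], np.float64(0.0)] -> [0.6139 0.233  0.206 ] 145.0
[[0.0102, -0.018, -0.0], np.float64(0.0)] -> [0.599  0.2259 0.206 ] 145.0
[[0.0083, -0.019, -0.0], np.float64(0.0)] -> [0.5848 0.2173 0.206 ] 145.0
[[0.0062, -0.0197, -0.0], np.float64(0.0)] -> [0.5717 0.2072 0.206 ] 145.0
[[0.0041, -0.0203, -0.0], np.float64(0.0)] -> [0.5597 0.1958 0.206 ] 145.0
[[0.002, -0.0206, -0.0], np.float64(0.0)] -> [0.549  0.1832 0.206 ] 145.0
[[-0.0002, -0.0207, -0.0], np.float64(0.0)] -> [0.5396 0.1695 0.206 ] 145.0
[[-0.0023, -0.0205, -0.0], np.float64(0.0)] -> [0.5317 0.155  0.206 ] 145.0
```

View pics/w3.png

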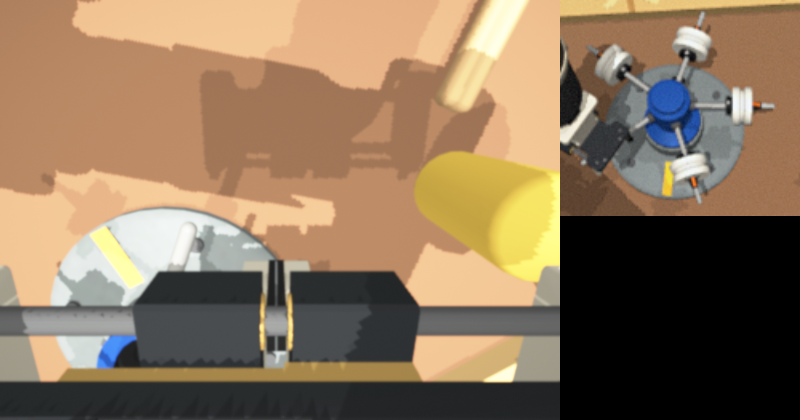

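The wrist view shows the free peg's bare tip at (190,230) and the mark at (118,258). The glue bottle at right is clear of the gripper. Now I start pushing slowly.

Request:
send_rows(deltas=[[[0.001,-0.006,-0.004],0],[[0.004,-0.01,-0.004],0],[[0.006,-0.014,-0.004],0],[[0.009,-0.017,-0.004],0],[[0.0106,-0.02,-0.004],0]])

```text
clock: 5.75
tool_pos: [0.6149, 0.2357, 0.2102]
orientation: [179.9, 0.0, 144.9]
force: [0.2, -0.4, 0.3]
opening: 0.0007
gripper_force: 0.0
```

Request:
send_rows(deltas=[[[0.002,-0.004,0],0],[[0.004,-0.007,0],0],[[0.006,-0.011,0],0],[[0.008,-0.014,0],0],[[0.0102,-0.018,0],0]])

```text
clock: 6.17
tool_pos: [0.6012, 0.2289, 0.2098]
orientation: [179.9, 0.1, 145.0]
force: [7.1, 0.3, -0.7]
opening: 0.0002
gripper_force: 2.5
```

Request:
send_rows(deltas=[[[0.002,-0.004,0],0],[[0.004,-0.008,0],0],[[0.005,-0.012,0],0],[[0.007,-0.016,0],0],[[0.0083,-0.019,0],0]])

```text
clock: 6.58
tool_pos: [0.5873, 0.2203, 0.2101]
orientation: [179.8, 0.1, 145.0]
force: [5.1, 0.4, 1.3]
opening: 0.0004
gripper_force: 2.3
```

```bash
python3 - <<'E'
from p import *
t=ctrl.snapshot('top');cv2.imwrite('pics/t4.png',cv2.resize(t['color'][90:225,180:330,::-1],None,fx=4,fy=4,interpolation=2))
print(ctrl.get_obs()['tool_pos'],ctrl.get_obs()['force'])
E
```

```text
[0.58688945 0.2200578  0.21017753] [3.55523417 0.47594447 0.62875296]
```

View pics/t4.png

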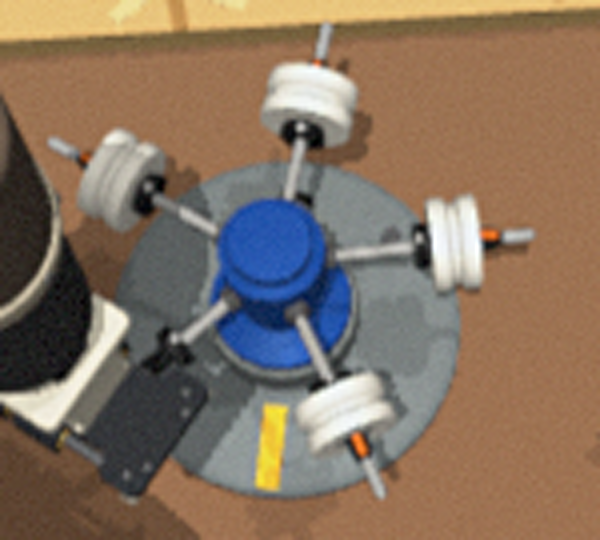

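The carousel has turned about 9° with 5–7 N. I'll continue, 3 mm lower.

Request:
send_rows(deltas=[[[0.001,-0.004,0.001],0],[[0.003,-0.008,0.002],0],[[0.004,-0.012,0.003],0],[[0.005,-0.016,0.004],0],[[0.0062,-0.0197,0.004],0]])

```text
clock: 7.05
tool_pos: [0.5724, 0.2095, 0.2057]
orientation: [-179.9, -0.0, 144.9]
force: [2.6, 0.2, 0.3]
opening: 0.0004
gripper_force: 0.8
```

Request:
send_rows(deltas=[[[0.001,-0.004,0],0],[[0.002,-0.008,0],0],[[0.0025,-0.012,0],0],[[0.003,-0.016,0],0],[[0.0041,-0.0203,0],0]])

```text
clock: 7.47
tool_pos: [0.5605, 0.198, 0.2059]
orientation: [-179.9, -0.0, 144.9]
force: [-0.3, -0.4, 0.0]
opening: 0.0001
gripper_force: 0.0
```

Request:
send_rows(deltas=[[[0,-0.004,0],0],[[0.001,-0.008,0],0],[[0.001,-0.012,0],0],[[0.002,-0.016,0],0],[[0.002,-0.0206,0],0]])

```text
clock: 7.88
tool_pos: [0.5501, 0.1858, 0.2062]
orientation: [180.0, 0.0, 144.9]
force: [1.2, 0.5, 0.1]
opening: 0.0003
gripper_force: 0.2
```

```bash
cat > c.py <<'E'
from m import *
# carousel angle from the four white wheels in the top view (fit, pegs' phase mod 72)
def phase(s,ax=(.6745,.087)):
    n,l,st,ce=cv2.connectedComponentsWithStats(white(s)); out=[]
    for i in range(1,n):
        if st[i,4]>60:
            W=atz(s,ce[i],.155)[:2]-np.array(ax); r=np.hypot(*W)
            if .09<r<.14: out.append((round(np.degrees(np.arctan2(*W[::-1])),1),round(r,3),st[i,4]))
    return out
E
python3 - <<'E'
from c import *
t=ctrl.snapshot('top');cv2.imwrite('pics/t5.png',cv2.resize(t['color'][90:225,180:330,::-1],None,fx=4,fy=4,interpolation=2))
print(ctrl.get_obs()['tool_pos'],ctrl.get_obs()['force'],phase(t),phase(ctrl.snapshot('top')))
E
```

```text
[0.54969507 0.18528313 0.20621563] [-1.6119882  -0.15416266 -0.09131522] [(np.float64(5.6), np.float64(0.119), np.int32(263)), (np.float64(-66.7), np.float64(0.119), np.int32(262)), (np.float64(68.1), np.float64(0.115), np.int32(70)), (np.float64(119.1), np.float64(0.139), np.int32(74)), (np.float64(-139.4), np.float64(0.108), np.int32(280))] [(np.float64(5.9), np.float64(0.12), np.int32(260)), (np.float64(-65.8), np.float64(0.119), np.int32(266)), (np.float64(120.0), np.float64(0.138), np.int32(71)), (np.float64(-138.4), np.float64(0.107), np.int32(280))]
```

Request:
send_rows(deltas=[[[0,-0.004,0],0],[[0,-0.008,0],0],[[0,-0.012,0],0],[[0,-0.016,0],0],[[0,-0.0207,0],0]])

```text
clock: 8.4
tool_pos: [0.5407, 0.1722, 0.2062]
orientation: [180.0, 0.0, 144.9]
force: [1.4, 1.6, -0.5]
opening: 0.0006
gripper_force: 0.5
```

```bash
python3 - <<'E'
from c import *
for i in range(3):
    t=ctrl.snapshot('top'); print(ctrl.get_obs()['force'].round(1),[tuple(map(float,p[:2])) for p in phase(t)])
cv2.imwrite('pics/t5.png',cv2.resize(t['color'][90:225,180:330,::-1],None,fx=4,fy=4,interpolation=2))
E
```

```text
[-0.5 -0.1 -0.7] [(11.7, 0.119), (-60.3, 0.12), (128.1, 0.128), (-133.5, 0.108)]
[ 0.5  0.3 -0.8] [(12.2, 0.119), (-59.7, 0.12), (128.6, 0.127), (-132.5, 0.108)]
[ 0.1  0.9 -0.8] [(12.7, 0.12), (-59.3, 0.12), (128.5, 0.127), (-132.3, 0.108)]
```

View pics/t5.png

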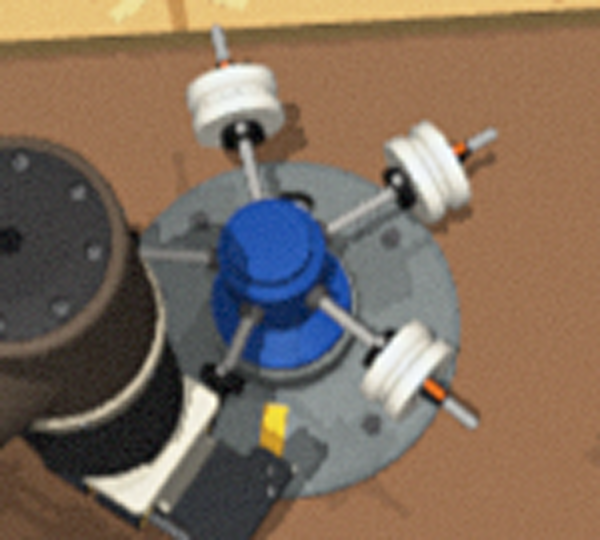

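The free peg's bush flange is now at crop (220,378) and the peg is at about 157°. It resists very little, so I'll keep guiding it.

Request:
send_rows(deltas=[[[0,-0.004,0],0],[[-0.001,-0.008,0],0],[[-0.001,-0.012,0],0],[[-0.002,-0.016,0],0],[[-0.0023,-0.0205,0],0]])

```text
clock: 8.97
tool_pos: [0.5329, 0.1577, 0.2062]
orientation: [180.0, 0.0, 144.9]
force: [1.2, 0.6, 1.0]
opening: 0.0005
gripper_force: 0.5
```

```bash
python3 - <<'E'
from c import *
from p import plan
for i in range(4):
    t=ctrl.snapshot('top'); print(ctrl.get_obs()['force'].round(1),[tuple(map(float,p[:2])) for p in phase(t)])
ax=np.array([.6745,.087]); w=[]
for a in (166,170,174):
    u=np.array([np.cos(np.radians(a)),np.sin(np.radians(a))]); q=ax+.156*u-.026*np.array([-u[1],u[0]]); w.append((q[0],q[1],.206,145))
plan(w)
E
```

```text
[-1.2 -0.9 -0.1] [(17.9, 0.12), (-54.1, 0.121), (-126.6, 0.108), (137.6, 0.12)]
[ 0.9 -0.3  0.5] [(18.5, 0.12), (-53.3, 0.121), (-125.9, 0.108), (138.2, 0.121)]
[0.4 0.9 0.7] [(18.8, 0.119), (-53.0, 0.121), (-126.4, 0.108), (138.3, 0.122)]
[ 0.4 -0.1 -0.1] [(18.9, 0.12), (-52.9, 0.121), (-125.8, 0.108), (138.1, 0.122)]
[[-0.0022, -0.0102, 0.0002], np.float64(-0.001)] -> [0.5294 0.15   0.206 ] 145.0
[[-0.0033, -0.0134, -0.0], np.float64(0.0)] -> [0.5254 0.1397 0.206 ] 145.0
[[-0.0041, -0.0131, -0.0], np.float64(0.0)] -> [0.5221 0.1292 0.206 ] 145.0
```

Request:
send_rows(deltas=[[[-0.001,-0.005,0],0],[[-0.002,-0.01,0],0],[[-0.003,-0.015,0],0],[[-0.004,-0.019,0],0],[[-0.0055,-0.0236,0],0]])

```text
clock: 9.58
tool_pos: [0.5256, 0.1397, 0.2063]
orientation: [180.0, 0.0, 144.9]
force: [1.1, 1.5, 0.2]
opening: 0.0003
gripper_force: 0.7
```

```bash
python3 - <<'E'
from c import *
for i in range(5):
    t=ctrl.snapshot('top'); print(ctrl.get_obs()['force'].round(1),[tuple(map(float,p[:2])) for p in phase(t)])
s=ctrl.snapshot('side')
B=lambda i:cv2.resize(i[...,::-1],(400,360),interpolation=2)
cv2.imwrite('pics/t6.png',np.hstack([B(t['color'][90:225,180:330]),B(s['color'][150:285,220:370])]))
E
```

```text
[-0.4 -0.5 -0.3] [(24.9, 0.12), (-46.7, 0.122), (-119.2, 0.109), (150.2, 0.115)]
[-0.   0.3  0.6] [(25.6, 0.119), (-46.1, 0.121), (-118.7, 0.109), (150.7, 0.118)]
[-0.5 -0.1  0.7] [(25.8, 0.12), (-45.9, 0.121), (-118.4, 0.109), (150.8, 0.116)]
[0.1 0.8 0.1] [(26.0, 0.119), (-45.7, 0.122), (-118.3, 0.109), (150.7, 0.117)]
[ 0.7 -0.2 -0.1] [(26.0, 0.119), (-45.8, 0.121), (-118.4, 0.109), (150.7, 0.116)]
```

Request:
send_rows(deltas=[[[0,0.01,0],0],[[0,0.02,0],0],[[0,0.03,0],0],[[0,0.04,0],0],[[0,0.05,0],0]])

```text
clock: 10.3
tool_pos: [0.5492, 0.1737, 0.206]
orientation: [-180.0, -0.0, 144.9]
force: [-0.3, 0.0, -0.4]
opening: 0.0003
gripper_force: 0.0
```

Request:
send_rows(deltas=[[[0,0.02,-0.03],0],[[0,0.04,-0.06],0],[[0,0.06,-0.09],0],[[0,0.08,-0.12],0],[[0,0.1,-0.15],0]])

```text
clock: 10.72
tool_pos: [0.5951, 0.2393, 0.3273]
orientation: [-180.0, -0.0, 144.9]
force: [0.8, -0.1, -0.5]
opening: 0.0003
gripper_force: 0.0
```

```bash
python3 - <<'E'
from c import *
for i in range(3):
    t=ctrl.snapshot('top'); print(ctrl.get_obs()['clock'],[tuple(map(float,p[:2])) for p in phase(t)])
s=ctrl.snapshot('side')
B=lambda i:cv2.resize(i[...,::-1],(400,360),interpolation=2)
cv2.imwrite('pics/t6.png',np.hstack([B(t['color'][90:225,180:330]),B(s['color'][150:285,220:370])]))
E
```

```text
10.7667 [(25.6, 0.119), (-45.8, 0.122), (92.2, 0.118), (-118.3, 0.109), (-170.7, 0.129)]
10.8167 [(25.8, 0.119), (-45.8, 0.121), (91.1, 0.118), (-118.4, 0.109), (-170.8, 0.128)]
10.8667 [(25.6, 0.119), (-45.7, 0.122), (91.3, 0.118), (-118.3, 0.109), (-170.8, 0.127)]
```

View pics/t6.png

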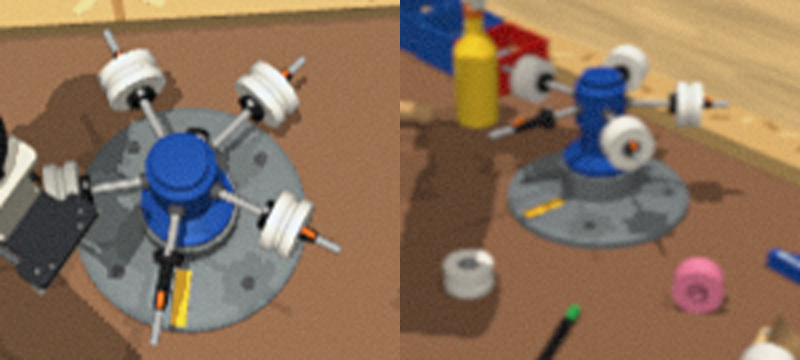

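Top half: free peg tip at crop (155,341) and mark end at (181,325). Side half: tip at (490,133) and mark end about (527,215). I'll compute the offset.

```bash
python3 - <<'E'
from c import *
t=ctrl.snapshot('top'); s=ctrl.snapshot('side'); k=150/400
ft=lambda u:(u[0]*k+180-.3,u[1]*k+90-.3); fs=lambda u:(u[0]*k+220-.3,u[1]*k+150-.3)
print('tip tri',tri([(t,ft((155,341))),(s,fs((90,134)))]).round(4), 'top@.15',atz(t,ft((155,341)),.15).round(4))
for z,sh in((.02,0),):
    print('mark top',atz(t,ft((181,325)),z).round(4),atz(t,ft((184,272)),z).round(4),'side',atz(s,fs((127,214)),z).round(4),atz(s,fs((163,203)),z).round(4))
# yellow stripe mask
for n,v,lo,hi in(('t',t,(235,190),(262,222)),('s',s,(255,215),(295,245))):
    y=yellow(v); q=np.argwhere(y)[:,::-1]; q=q[((q>lo)&(q<hi)).all(1)]
    W=np.array([atz(v,u,.02)[:2] for u in q]); b=cv2.minAreaRect((W*1000).astype(np.float32)); print(n,len(q),W.mean(0),b, cv2.fitLine((W*1000).astype(np.float32),2,0,.01,.01).ravel())
# foot edge: grey->fit circle from side too
print('hub top', [px(r).round(1) for r in ctrl.boxes_of(t,'hub_top')[:1]])
a=[.6745,.087]
for P in(s,t): print(proj(P,[[*a,.192],[*a,.02]]).round(1))
E
```

```text
tip tri [0.5103 0.1173 0.1527] top@.15 [0.5125 0.1163 0.15  ]
mark top [0.555  0.0994 0.02  ] [0.612  0.0952 0.02  ] side [0.5551 0.1028 0.02  ] [0.6086 0.0893 0.02  ]
t 109 [0.58494496 0.09940816] ((585.183349609375, 99.54776763916016), (14.895319938659668, 58.5536994934082), 82.7089614868164) [ 9.9337357e-01 -1.1493013e-01  5.8494495e+02  9.9408157e+01]
s 37 [0.58051312 0.09899589] ((581.6014404296875, 99.42276763916016), (14.75737476348877, 57.8831672668457), 84.73115539550781) [ 9.9356139e-01 -1.1329525e-01  5.8051312e+02  9.8995888e+01]
hub top [array([247.5, 156.1])]
[[295.1 177.2]
 [294.1 219.4]]
[[247.3 150.2]
 [251.2 170.3]]
```

The peg rests about 3° (10 mm) from the mark line, inside tolerance. Next is the wheel.

```bash
python3 -c "
from p import *
plan([(.481,-.334,.292,199)],step=.16)"
```

```text
[[-0.0738, -0.1665, 0.0103], np.float64(-0.15)] -> [0.5658 0.0949 0.3167] 158.4
[[-0.0329, -0.1792, 0.0103], np.float64(-0.15)] -> [ 0.5376 -0.0481  0.3084] 171.9
[[0.0099, -0.1819, 0.0103], np.float64(-0.15)] -> [ 0.5093 -0.1911  0.3002] 185.4
[[0.0521, -0.1745, 0.0102], np.float64(-0.151)] -> [ 0.481 -0.334  0.292] 199.0
```

Request:
send_rows(deltas=[[[-0.017,-0.04,0.003],-0.04],[[-0.034,-0.08,0.006],-0.08],[[-0.052,-0.12,0.01],-0.12],[[-0.074,-0.166,0.01],-0.15],[[-0.074,-0.166,0.01],-0.15]], gripper=1)

```text
clock: 11.48
tool_pos: [0.5645, 0.0901, 0.3177]
orientation: [-179.9, -0.1, 158.4]
force: [-0.1, 0.6, -0.3]
opening: 0.0283
gripper_force: 0.0
```

Request:
send_rows(deltas=[[[-0.008,-0.045,0.003],-0.04],[[-0.016,-0.09,0.006],-0.08],[[-0.024,-0.135,0.01],-0.12],[[-0.033,-0.179,0.01],-0.15],[[-0.033,-0.179,0.01],-0.15]])

```text
clock: 11.9
tool_pos: [0.5364, -0.052, 0.3096]
orientation: [-179.9, -0.1, 171.9]
force: [1.8, 0.6, 0.2]
opening: 0.062
gripper_force: 0.0
```

Request:
send_rows(deltas=[[[0.002,-0.045,0.003],-0.04],[[0.005,-0.09,0.006],-0.08],[[0.007,-0.135,0.01],-0.12],[[0.01,-0.182,0.01],-0.15],[[0.01,-0.182,0.01],-0.15]])

```text
clock: 12.32
tool_pos: [0.5081, -0.195, 0.3013]
orientation: [-180.0, -0.1, -174.6]
force: [1.6, 1.2, 0.5]
opening: 0.0872
gripper_force: 0.0
```

Request:
send_rows(deltas=[[[0.013,-0.044,0.003],-0.04],[[0.026,-0.087,0.006],-0.08],[[0.04,-0.13,0.01],-0.12],[[0.052,-0.1745,0.01],-0.151],[[0.052,-0.1745,0.01],-0.151]])

```text
clock: 12.73
tool_pos: [0.4801, -0.3379, 0.2929]
orientation: [180.0, -0.1, -161.0]
force: [0.5, 0.4, 0.0]
opening: 0.0877
gripper_force: 0.0
```

```bash
python3 - <<'E'
from c import *
o=ctrl.get_obs();print(o['tool_pos'],o['orientation'])
w=ctrl.snapshot('wrist');t=ctrl.snapshot('top')
cv2.imwrite('pics/w7.png',w['color'][...,::-1]); cv2.imwrite('pics/t7.png',t['color'][...,::-1])
for r in ctrl.cut_out(w,'wheel')[:4]: print('wheel',px(r).round(1),round(r['conf'],2),atz(w,px(r),.062).round(4))
for n,v in(('w',w),('t',t)):
  for r in ctrl.cut_out(v,'rack')[:1]:
    q=np.argwhere(r['pixels'])[:,::-1]; W=np.array([atz(v,u,.012 if n=='w' else .02)[:2] for u in q],np.float32); print(n,'rack',cv2.minAreaRect(W*1000))
print(phase(t))
E
```

```text
[ 0.48010177 -0.33789286  0.29289277] [ 1.79968237e+02 -1.44041629e-01 -1.61038088e+02]
wheel [304.4  22.7] 0.97 [ 0.3246 -0.366   0.062 ]
wheel [272.3 203.4] 0.91 [ 0.486  -0.3404  0.062 ]
wheel [138.1 244.7] 0.79 [ 0.574  -0.4589  0.062 ]
wheel [368.5 335.1] 0.67 [ 0.5982 -0.1858  0.062 ]
w rack ((527.865478515625, -325.29620361328125), (199.0264129638672, 87.02735900878906), 19.413305282592773)
t rack ((501.82275390625, -368.580078125), (48.18674850463867, 138.34825134277344), 89.78630065917969)
[(np.float64(26.0), np.float64(0.119), np.int32(260)), (np.float64(-45.7), np.float64(0.121), np.int32(265)), (np.float64(97.4), np.float64(0.117), np.int32(274)), (np.float64(-118.3), np.float64(0.109), np.int32(286)), (np.float64(-171.1), np.float64(0.128), np.int32(205))]
```

View pics/w7.png

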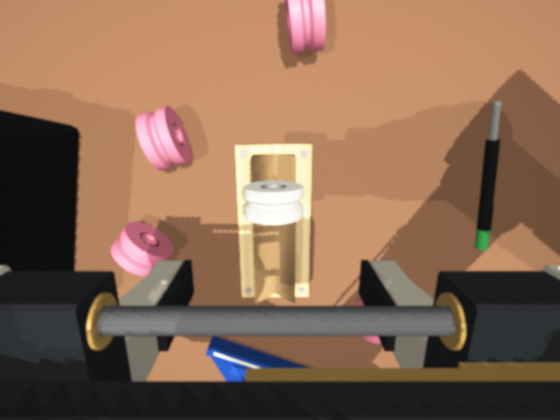

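The wrist view shows the rack squared to the tool. The white wheel spans cols 243–304, rows 180–224, with the near-face bore at (273,187). The pinks are outside the path.

```bash
python3 - <<'E'
from p import *
w=ctrl.snapshot('wrist')
r=[r for r in ctrl.cut_out(w,'wheel') if abs(px(r)-[272,203]).max()<15][0]; m=r['pixels']
q=np.argwhere(m); print('rows',q[:,0].min(),q[:,0].max(),'cols',q[:,1].min(),q[:,1].max())
print('bore',atz(w,(273,187),.062).round(4))
# model fit: project wheel cylinder hull for candidate pose, compare to mask extent
from scipy.optimize import minimize
a=np.radians(19.2); X=np.array([np.cos(a),np.sin(a),0]);Y=np.array([-X[1],X[0],0]);Z=np.array([0,0,1.])
th=np.linspace(0,2*np.pi,60)
def cost(p):
    P=np.array([[p[0],p[1],p[2]]+sx*.015*X+.03*(np.cos(t)*Y+np.sin(t)*Z) for sx in(-1,1) for t in th])
    h=cv2.convexHull(proj(w,P).astype(np.float32)); im=np.zeros(m.shape,np.uint8); cv2.fillConvexPoly(im,np.round(h*16).astype(np.int32),1,shift=4)
    hu=cv2.convexHull(q[:,::-1].astype(np.int32)); M=np.zeros(m.shape,np.uint8); cv2.fillConvexPoly(M,hu,1)
    return (im!=M).sum()
for z in(.058,.062,.066):
    best=min(((cost((x,y,z)),x,y) for x in np.arange(.476,.496,.001) for y in np.arange(-.35,-.328,.001))); print(z,best)
g=best
o=ctrl.get_obs(); print(o['tool_pos'],o['orientation'][2])
E
```

```text
rows 177 219 cols 238 297
bore [ 0.4725 -0.3397  0.062 ]
0.058 (np.int64(110), np.float64(0.485), np.float64(-0.34099999999999997))
0.062 (np.int64(162), np.float64(0.484), np.float64(-0.34199999999999997))
0.066 (np.int64(228), np.float64(0.482), np.float64(-0.34199999999999997))
[ 0.48231848 -0.33240912  0.29426829] -160.9165266047621
```

```bash
python3 - <<'E'
from p import *
for i in range(3): o=ctrl.get_obs(); print(o['tool_pos'],o['orientation'],o['qvel'].round(2)); ctrl.snapshot('wrist')
plan([(.4847,-.3405,.2,-160.8),(.4847,-.3405,.110,-160.8)])
E
```

```text
[ 0.48231848 -0.33240912  0.29426829] [-1.79999500e+02  9.35344160e-03 -1.60916527e+02] [ 0.13 -0.08  0.25  0.1   0.08  0.27]
[ 0.48240047 -0.3324153   0.29434786] [-1.79992276e+02  1.88119839e-02 -1.60905091e+02] [-0.08  0.09  0.12  0.03 -0.11  0.28]
[ 0.48241257 -0.33247562  0.29437747] [-1.79990402e+02  1.89335690e-02 -1.60903878e+02] [-0.18  0.1   0.12  0.06 -0.    0.03]
[[0.0005, -0.0103, 0.118], np.float64(-0.001)] -> [ 0.4847 -0.3405  0.2   ] -160.8
[[0.0, 0.0, 0.1125], np.float64(-0.0)] -> [ 0.4847 -0.3405  0.11  ] -160.8
```

Request:
send_rows(deltas=[[[0,-0.005,0.03],0],[[0,-0.01,0.06],0],[[0.0005,-0.0103,0.09],0],[[0.0005,-0.0103,0.118],0],[[0.0005,-0.0103,0.118],0]])

```text
clock: 13.65
tool_pos: [0.4824, -0.3399, 0.1953]
orientation: [179.7, -0.3, -161.0]
force: [-0.2, 0.2, -0.7]
opening: 0.0876
gripper_force: 0.0
```

Request:
send_rows(deltas=[[[0,0,0],0],[[0,0,0],0],[[0,0,0],0],[[0,0,0],0],[[0,0,0],0]])

```text
clock: 14.07
tool_pos: [0.4848, -0.3414, 0.201]
orientation: [-179.9, 0.1, -161.0]
force: [0.1, -1.0, 1.0]
opening: 0.0876
gripper_force: 0.0
```

Request:
send_rows(deltas=[[[0,0,0.022],0],[[0,0,0.045],0],[[0,0,0.068],0],[[0,0,0.09],0],[[0,0,0.1125],0]])

```text
clock: 14.48
tool_pos: [0.4847, -0.3414, 0.1098]
orientation: [-179.9, 0.1, -161.0]
force: [-0.1, -0.4, -0.1]
opening: 0.0877
gripper_force: 0.0
```

```bash
python3 - <<'E'
from p import *
for i in range(3): w=ctrl.snapshot('wrist')
o=ctrl.get_obs(); print(o['tool_pos'],o['orientation'],o['force'])
cv2.imwrite('pics/w8.png',w['color'][...,::-1])
for n in ('wrist','side'):
  v=ctrl.snapshot(n)
  for r in ctrl.boxes_of(v,'wheel')[:4]: print(n,px(r).round(1),round(r['conf'],2),atz(v,px(r),.062).round(3))
E
```

```text
[ 0.48384128 -0.34117731  0.10923568] [ 1.79929690e+02 -1.03263234e-01 -1.60976867e+02] [ 0.6142839  -0.39120763  0.05775032]
wrist [280.4 285.3] 0.65 [ 0.479 -0.341  0.062]
wrist [ 54.6 160.8] 0.56 [ 0.455 -0.45   0.062]
side [356.1 288.7] 0.87 [ 0.486 -0.333  0.062]
side [417.1 301.2] 0.82 [ 0.563 -0.476  0.062]
side [322.7 337.3] 0.66 [ 0.286 -0.386  0.062]
side [389.1 330.6] 0.64 [ 0.419 -0.484  0.062]
```

View pics/w8.png

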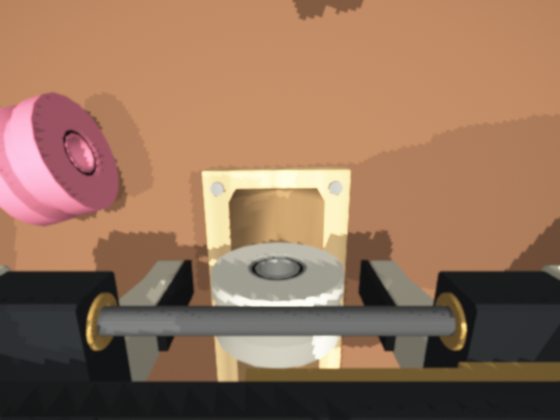

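The wheel is centred between the fingers (cols 211–345 against fingers at 190/362) and its near bore is at (277,267). Closing the gripper.

Request:
send_rows(deltas=[[[0,0,0],0],[[0,0,0],0],[[0,0,0],0],[[0,0,0],0],[[0,0,0],0]], gripper=0)

```text
clock: 15.25
tool_pos: [0.4838, -0.3402, 0.1097]
orientation: [179.9, -0.0, -161.0]
force: [-1.2, 24.9, 17.4]
opening: 0.0601
gripper_force: 12.1
```

Request:
send_rows(deltas=[[[0,0,0],0],[[0,0,0],0],[[0,0,0],0],[[0,0,0],0],[[0,0,0],0]])

```text
clock: 15.67
tool_pos: [0.4837, -0.3398, 0.1098]
orientation: [179.9, -0.0, -161.0]
force: [-1.6, 10.1, 6.7]
opening: 0.0592
gripper_force: 29.9
```

```bash
python3 - <<'E'
from p import *
w=ctrl.snapshot('wrist'); o=ctrl.get_obs(); print(o['tool_pos'],o['orientation'],o['force'],o['opening'],o['gripper_force'])
c=w['color'][235:300,200:360,::-1]; cv2.imwrite('pics/w9.png',w['color'][...,::-1])
g=cv2.cvtColor(c,cv2.COLOR_BGR2GRAY); m=((g<110)&(np.arange(65)[:,None]<55)).astype(np.uint8)
n,l,st,ce=cv2.connectedComponentsWithStats(m)
for i in range(1,n):
    if st[i,4]>40: print(ce[i]+[200,235],st[i], atz(w,ce[i]+[200,235],.062).round(4))
print('old bore px',atz(w,(277,267),.062).round(4))
E
```

```text
[ 0.48372113 -0.33982341  0.10981402] [ 1.79864571e+02 -3.54680613e-02 -1.61003970e+02] [-2.03794419  9.70782733  6.65407432] 0.05929666464836464 29.93499789998168
[237.28301887 238.58490566] [ 31   0  15  10 106] [ 0.4635 -0.3658  0.062 ]
[352.3151751  250.81712062] [145   6  15  19 257] [ 0.4521 -0.3142  0.062 ]
[202.91818182 251.83636364] [  0   8   8  17 110] [ 0.4748 -0.3788  0.062 ]
[275.02735562 266.43161094] [ 49  20  54  20 329] [ 0.4711 -0.3452  0.062 ]
[345.27868852 280.27868852] [141  29  13  26 183] [ 0.4671 -0.3115  0.062 ]
[206.7        279.98888889] [  0  30  12  25 180] [ 0.4882 -0.3734  0.062 ]
old bore px [ 0.4711 -0.3442  0.062 ]
```

```bash
python3 -c "
from p import *
plan([(.484,-.340,.31,-161),(.557,.108,.31,-190)],step=.16)"
```

```text
[[-0.0001, -0.0002, -0.1251], np.float64(-0.0)] -> [ 0.4838 -0.3399  0.2099] -161.0
[[-0.0002, -0.0001, -0.1251], np.float64(-0.0)] -> [ 0.484 -0.34   0.31 ] -161.0
[[-0.0895, 0.1666, -0.0], np.float64(0.107)] -> [ 0.5083 -0.1906  0.31  ] -170.6
[[-0.0604, 0.1792, -0.0], np.float64(0.108)] -> [ 0.5327 -0.0413  0.31  ] -180.4
[[-0.0292, 0.1868, -0.0], np.float64(0.107)] -> [0.557 0.108 0.31 ] -190.0
```

Request:
send_rows(deltas=[[[0,0,-0.01],0],[[0,0,-0.03],0],[[0,0,-0.06],0],[[0,0,-0.09],0],[[0,0,-0.125],0]])

```text
clock: 16.13
tool_pos: [0.4837, -0.3411, 0.2101]
orientation: [179.9, -0.1, -161.0]
force: [0.7, -0.8, -3.0]
opening: 0.0588
gripper_force: 30.0
```

Request:
send_rows(deltas=[[[0,0,-0.03],0],[[0,0,-0.06],0],[[0,0,-0.09],0],[[0,0,-0.125],0],[[0,0,-0.125],0]])

```text
clock: 16.55
tool_pos: [0.4859, -0.3426, 0.3162]
orientation: [-179.6, 0.3, -160.9]
force: [0.9, -1.4, -0.6]
opening: 0.0592
gripper_force: 30.0
```

Request:
send_rows(deltas=[[[-0.022,0.04,0],0.03],[[-0.044,0.083,0],0.06],[[-0.066,0.125,0],0.08],[[-0.09,0.167,0],0.107],[[-0.09,0.167,0],0.107]])

```text
clock: 16.97
tool_pos: [0.5096, -0.1869, 0.3101]
orientation: [179.9, 0.1, -170.6]
force: [0.1, -1.6, -2.0]
opening: 0.0592
gripper_force: 30.0
```

Request:
send_rows(deltas=[[[-0.015,0.044,0],0.03],[[-0.03,0.09,0],0.06],[[-0.045,0.135,0],0.08],[[-0.06,0.179,0],0.108],[[-0.06,0.179,0],0.108]])

```text
clock: 17.38
tool_pos: [0.5338, -0.0377, 0.3099]
orientation: [179.9, 0.1, 179.7]
force: [0.2, -0.7, -1.6]
opening: 0.0591
gripper_force: 30.0
```

Request:
send_rows(deltas=[[[-0.008,0.045,0],0.03],[[-0.015,0.093,0],0.06],[[-0.022,0.14,0],0.08],[[-0.029,0.187,0],0.107],[[-0.029,0.187,0],0.107]])

```text
clock: 17.8
tool_pos: [0.5579, 0.112, 0.3094]
orientation: [179.9, 0.0, 170.1]
force: [-0.3, -0.5, -2.9]
opening: 0.0592
gripper_force: 30.0
```

Request:
send_rows(deltas=[[[0,0,0],0],[[0,0,0],0],[[0,0,0],0],[[0,0,0],0],[[0,0,0],0]])

```text
clock: 18.22
tool_pos: [0.5569, 0.1061, 0.31]
orientation: [180.0, 0.0, 170.0]
force: [0.3, 0.2, -1.9]
opening: 0.0589
gripper_force: 30.0
```

```bash
python3 - <<'E'
from p import *
w=ctrl.snapshot('wrist'); o=ctrl.get_obs(); print(o['tool_pos'],o['orientation'],o['force'],o['opening'])
cv2.imwrite('pics/w10.png',w['color'][...,::-1]); np.savez('w10.npz',**{k:w[k] for k in w})
E
```

```text
[0.55689265 0.10614484 0.30995761] [1.79990694e+02 1.13649833e-02 1.69973550e+02] [ 0.387513    0.37513915 -1.28341689] 0.05912839675359164
```

View pics/w10.png

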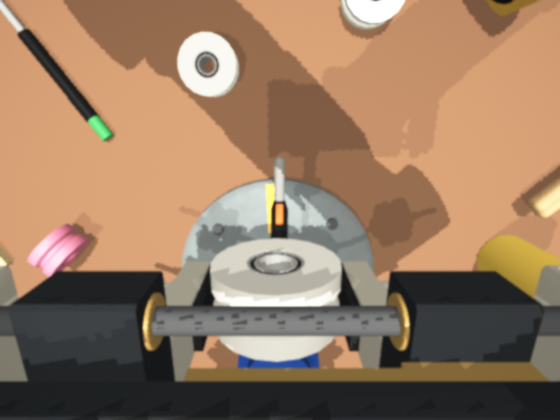

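The wrist view shows the free peg's tip at (279,157) and its orange keeper at (280,215). The peg is upright in the picture, so it lines up with the tool, and the held wheel's bore is at (276,264). That was the last picture I'll view; the rest goes by numbers and force.

```bash
python3 - <<'E'
from p import *
w=dict(np.load('w10.npz')); c=w['color']; h=cv2.cvtColor(c,cv2.COLOR_RGB2HSV)
sub=np.zeros(c.shape[:2],bool); sub[150:236,262:298]=1
om=(h[...,0]<14)&(h[...,1]>200)&(h[...,2]>150)&sub; om&=np.abs(np.arange(560)-280)<12
q=np.argwhere(om); print('orange rows',q[:,0].min(),q[:,0].max(),'cols',q[:,1].mean(),len(q))
gr=(h[...,1]<60)&sub
for r in range(150,203,4):
    x=np.where(gr[r])[0]; print(r,x.min() if len(x) else None,x.max() if len(x) else None,end=' | ')
print()
tip=atz(w,(279.3,157),.15); print('tip',tip,'mid',atz(w,(279.5,190),.15))
print('keeper outer/inner',atz(w,(280,q[:,0].min()),.158),atz(w,(280,q[:,0].max()),.1615))
o=ctrl.get_obs()['tool_pos'];a=np.radians(170);X=np.array([np.cos(a),np.sin(a),0]);Y=np.array([np.sin(a),-np.cos(a),0])
for n,P in(('tip',tip),('mid',atz(w,(279.5,190),.15)),('keepout',atz(w,(280,q[:,0].min()),.158)),('keepin',atz(w,(280,q[:,0].max()),.1615)),('bore',atz(w,(276,264),.262))): print(n,'tool x',((P-o)@X).round(4),'y',((P-o)@Y).round(4))
E
```

```text
Traceback (most recent call last):
ValueError: zero-size array to reduction operation minimum which has no identity
```

```bash
python3 - <<'E'
from p import *
w=dict(np.load('w10.npz')); c=w['color'].astype(int)
for r in range(150,236,3):
    R,G,B=c[r,268:294].T; o=np.where((R>180)&(R-G>70)&(B<90))[0]+268; d=np.where(R+G+B<150)[0]+268
    g=np.where((abs(R-G)<18)&(abs(G-B)<22))[0]+268
    print(r,'or',(o.min(),o.max()) if len(o) else '','dk',(d.min(),d.max()) if len(d) else '','gr',(g.min(),g.max(),len(g)) if len(g) else '')
o=ctrl.get_obs()['tool_pos'];a=np.radians(170);X=np.array([np.cos(a),np.sin(a),0]);Y=np.array([np.sin(a),-np.cos(a),0])
for n,u,z in(('tip',(279.3,157),.15),('mid',(279.5,190),.15),('keepout',(280,203),.158),('keepin',(280,226),.1615),('bore',(276,264),.262)): P=atz(w,u,z); print(n,P.round(4),'tool x',((P-o)@X).round(4),'y',((P-o)@Y).round(4))
E
```

```text
150 or  dk  gr 
153 or  dk  gr 
156 or  dk  gr 
159 or  dk  gr (np.int64(275), np.int64(283), 9)
162 or  dk  gr (np.int64(275), np.int64(284), 10)
165 or  dk  gr (np.int64(274), np.int64(284), 11)
168 or  dk  gr (np.int64(274), np.int64(284), 11)
171 or  dk  gr (np.int64(274), np.int64(284), 11)
174 or  dk  gr (np.int64(274), np.int64(284), 11)
177 or  dk  gr (np.int64(274), np.int64(284), 11)
180 or  dk  gr (np.int64(268), np.int64(293), 26)
183 or  dk  gr (np.int64(275), np.int64(293), 19)
186 or  dk  gr (np.int64(276), np.int64(293), 18)
189 or  dk  gr (np.int64(276), np.int64(293), 18)
192 or  dk  gr (np.int64(276), np.int64(293), 18)
195 or  dk  gr (np.int64(275), np.int64(293), 19)
198 or  dk  gr (np.int64(276), np.int64(293), 18)
201 or  dk  gr (np.int64(275), np.int64(293), 19)
204 or (np.int64(276), np.int64(282)) dk (np.int64(274), np.int64(274)) gr (np.int64(274), np.int64(293), 11)
207 or (np.int64(276), np.int64(282)) dk (np.int64(273), np.int64(285)) gr (np.int64(273), np.int64(293), 10)
210 or (np.int64(276), np.int64(282)) dk (np.int64(273), np.int64(285)) gr (np.int6
[... 345 characters left out ...]
4(293), 10)
222 or (np.int64(276), np.int64(282)) dk (np.int64(273), np.int64(285)) gr (np.int64(273), np.int64(293), 10)
225 or  dk (np.int64(272), np.int64(286)) gr (np.int64(272), np.int64(293), 14)
228 or  dk (np.int64(273), np.int64(286)) gr (np.int64(272), np.int64(293), 22)
231 or  dk (np.int64(272), np.int64(286)) gr (np.int64(272), np.int64(293), 22)
234 or  dk (np.int64(272), np.int64(286)) gr (np.int64(268), np.int64(293), 26)
tip [0.5084 0.1167 0.15  ] tool x 0.0495 y 0.002
mid [0.5335 0.1125 0.15  ] tool x 0.0241 y 0.0022
keepout [0.5417 0.1114 0.158 ] tool x 0.0159 y 0.0026
keepin [0.5588 0.1084 0.1615] tool x -0.0015 y 0.0026
bore [0.5425 0.1082 0.262 ] tool x 0.0145 y -0.0005
```

Request:
send_rows(deltas=[[[0.03,0.003,0],0],[[0.06,0.003,0],0],[[0.09,0.003,0],0],[[0.1055,0.003,0],0],[[0.1055,0.003,0],0]])

```text
clock: 18.68
tool_pos: [0.4724, 0.1237, 0.3105]
orientation: [179.9, 0.0, 170.1]
force: [-0.0, -0.5, -1.5]
opening: 0.0592
gripper_force: 30.0
```

Request:
send_rows(deltas=[[[0,0,0.035],0],[[0,0,0.07],0],[[0,0,0.105],0],[[0,0,0.13],0],[[0,0,0.1405],0]])

```text
clock: 19.1
tool_pos: [0.4736, 0.1231, 0.1947]
orientation: [-179.9, -0.2, 170.0]
force: [-0.6, -0.6, -0.6]
opening: 0.0589
gripper_force: 30.0
```

Request:
send_rows(deltas=[[[0,0,0],0],[[0,0,0],0],[[0,0,0],0],[[0,0,0],0],[[0,0,0],0]])

```text
clock: 19.52
tool_pos: [0.4748, 0.1243, 0.1985]
orientation: [179.9, 0.1, 170.0]
force: [-0.3, -1.1, -2.2]
opening: 0.0596
gripper_force: 30.0
```

```bash
python3 - <<'E'
from c import *
for i in range(2): t=ctrl.snapshot('top')
o=ctrl.get_obs(); print(o['tool_pos'],o['orientation'],o['force'],phase(t))
a=np.radians(170);X=np.array([np.cos(a),np.sin(a),0]);Y=np.array([np.sin(a),-np.cos(a),0])
d=o['tool_pos']-[.5084,.1167,.15]; print('tip rel: x',d@X,'y',d@Y)
E
```

```text
[0.47450063 0.12418885 0.19814626] [1.79940226e+02 6.05915806e-02 1.70047730e+02] [-0.16912936 -0.23783121 -1.75794447] [(np.float64(26.1), np.float64(0.12), np.int32(255)), (np.float64(-45.7), np.float64(0.122), np.int32(262)), (np.float64(91.5), np.float64(0.119), np.int32(161)), (np.float64(-118.3), np.float64(0.109), np.int32(274))]
tip rel: x 0.03468478488291682 y 0.0014885152570957242
```

Request:
send_rows(deltas=[[[-0.005,-0.001,0.0005],0],[[-0.01,-0.001,0.0005],0],[[-0.015,-0.001,0.0005],0],[[-0.02,-0.001,0.0005],0],[[-0.025,-0.001,0.0005],0]])

```text
clock: 20.03
tool_pos: [0.4943, 0.1197, 0.1969]
orientation: [-180.0, -0.0, 170.0]
force: [0.7, -0.2, -1.3]
opening: 0.0589
gripper_force: 30.0
```

Request:
send_rows(deltas=[[[-0.003,0,0],0],[[-0.006,0,0],0],[[-0.01,0,0],0],[[-0.013,0,0],0],[[-0.016,0,0],0]])

```text
clock: 20.45
tool_pos: [0.5066, 0.1175, 0.1969]
orientation: [-180.0, -0.0, 170.0]
force: [-0.8, 1.2, -0.7]
opening: 0.0591
gripper_force: 30.0
```

Request:
send_rows(deltas=[[[-0.003,0,0],0],[[-0.006,0,0],0],[[-0.01,0,0],0],[[-0.013,0,0],0],[[-0.016,0,0],0]])

```text
clock: 20.87
tool_pos: [0.5193, 0.1153, 0.197]
orientation: [-180.0, 0.0, 170.0]
force: [-0.1, -0.6, -3.1]
opening: 0.0592
gripper_force: 30.0
```

Request:
send_rows(deltas=[[[-0.002,0,0],0],[[-0.004,0,0],0],[[-0.006,0,0],0],[[-0.008,0,0],0],[[-0.01,0,0],0]])

```text
clock: 21.28
tool_pos: [0.527, 0.1139, 0.197]
orientation: [180.0, -0.0, 170.0]
force: [-0.0, -0.3, -1.9]
opening: 0.0594
gripper_force: 30.0
```

Request:
send_rows(deltas=[[[-0.002,0,0],0],[[-0.004,0,0],0],[[-0.006,0,0],0],[[-0.008,0,0],0],[[-0.01,0,0],0]])

```text
clock: 21.7
tool_pos: [0.5347, 0.1125, 0.197]
orientation: [-180.0, -0.0, 170.0]
force: [-2.1, 1.3, 2.1]
opening: 0.0589
gripper_force: 30.0
```

Request:
send_rows(deltas=[[[-0.001,0,0],0],[[-0.002,0,0],0],[[-0.003,0,0],0],[[-0.004,0,0],0],[[-0.005,0,0],0]])

```text
clock: 22.12
tool_pos: [0.5386, 0.1118, 0.197]
orientation: [-180.0, -0.0, 170.0]
force: [-4.0, 1.9, 2.4]
opening: 0.0589
gripper_force: 30.0
```

Request:
send_rows(deltas=[[[-0.001,0,0],0],[[-0.002,0,0],0],[[-0.003,0,0],0],[[-0.004,0,0],0],[[-0.005,0,0],0]])

```text
clock: 22.53
tool_pos: [0.5434, 0.1113, 0.1974]
orientation: [180.0, 0.1, 170.1]
force: [-1.6, -1.0, 3.1]
opening: 0.0586
gripper_force: 30.0
```

Request:
send_rows(deltas=[[[-0.001,0,0],0],[[-0.002,0,0],0],[[-0.003,0,0],0],[[-0.004,0,0],0],[[-0.005,0,0],0]])

```text
clock: 22.95
tool_pos: [0.5468, 0.1105, 0.197]
orientation: [180.0, 0.0, 170.0]
force: [-2.5, -0.1, 3.6]
opening: 0.0589
gripper_force: 30.0
```

Request:
send_rows(deltas=[[[-0.002,0,0],0],[[-0.004,0,0],0],[[-0.006,0,0],0],[[-0.008,0,0],0],[[-0.01,0,0],0]])

```text
clock: 23.37
tool_pos: [0.5547, 0.1091, 0.197]
orientation: [180.0, 0.0, 170.0]
force: [-2.1, -0.3, 3.1]
opening: 0.0594
gripper_force: 30.0
```

Request:
send_rows(deltas=[[[-0.0015,0,0],0],[[-0.003,0,0],0],[[-0.0045,0,0],0],[[-0.006,0,0],0],[[-0.0075,0,0],0]])

```text
clock: 23.78
tool_pos: [0.5605, 0.1081, 0.197]
orientation: [-180.0, -0.0, 170.0]
force: [-1.5, -0.1, 3.6]
opening: 0.0592
gripper_force: 30.0
```

Request:
send_rows(deltas=[[[-0.001,0,0],0],[[-0.002,0,0],0],[[-0.0025,0,0],0],[[-0.003,0,0],0],[[-0.003,0,0],0]])

```text
clock: 24.2
tool_pos: [0.5628, 0.1077, 0.197]
orientation: [180.0, 0.0, 170.0]
force: [-0.8, 0.4, 3.2]
opening: 0.0595
gripper_force: 30.0
```

Now 1.6 mm steps until the stop is felt.

Request:
send_rows(deltas=[[[-0.0005,0,0],0],[[-0.001,0,0],0],[[-0.0015,0,0],0],[[-0.002,0,0],0],[[-0.002,0,0],0]])

```text
clock: 24.62
tool_pos: [0.5644, 0.1074, 0.197]
orientation: [180.0, 0.0, 170.0]
force: [-1.8, -0.1, 3.5]
opening: 0.059
gripper_force: 30.0
```

Request:
send_rows(deltas=[[[-0.0005,0,0],0],[[-0.001,0,0],0],[[-0.0015,0,0],0],[[-0.002,0,0],0],[[-0.002,0,0],0]])

```text
clock: 25.03
tool_pos: [0.5661, 0.1071, 0.197]
orientation: [180.0, 0.0, 170.0]
force: [-1.8, -1.0, 3.8]
opening: 0.0592
gripper_force: 30.0
```

Request:
send_rows(deltas=[[[-0.0005,0,0],0],[[-0.001,0,0],0],[[-0.0013,0,0],0],[[-0.0013,0,0],0],[[-0.0013,0,0],0]])

```text
clock: 25.45
tool_pos: [0.567, 0.1069, 0.197]
orientation: [180.0, 0.0, 170.0]
force: [-1.6, 1.0, 3.2]
opening: 0.0591
gripper_force: 30.0
```

Request:
send_rows(deltas=[[[-0.0005,0,0],0],[[-0.001,0,0],0],[[-0.0013,0,0],0],[[-0.0013,0,0],0],[[-0.0013,0,0],0]])

```text
clock: 25.87
tool_pos: [0.568, 0.1067, 0.197]
orientation: [-180.0, 0.0, 170.0]
force: [-1.1, -0.1, 3.2]
opening: 0.0589
gripper_force: 30.0
```

Request:
send_rows(deltas=[[[-0.0005,0,0],0],[[-0.001,0,0],0],[[-0.0013,0,0],0],[[-0.0013,0,0],0],[[-0.0013,0,0],0]])

```text
clock: 26.28
tool_pos: [0.569, 0.1066, 0.197]
orientation: [180.0, 0.0, 170.0]
force: [-1.6, 0.6, 3.0]
opening: 0.0589
gripper_force: 30.0
```

Request:
send_rows(deltas=[[[-0.0005,0,0],0],[[-0.001,0,0],0],[[-0.001,0,0],0],[[-0.001,0,0],0],[[-0.001,0,0],0]])

```text
clock: 26.7
tool_pos: [0.5698, 0.1064, 0.197]
orientation: [180.0, 0.0, 170.0]
force: [-1.2, 0.4, 3.5]
opening: 0.0589
gripper_force: 30.0
```

Request:
send_rows(deltas=[[[-0.0005,0,0],0],[[-0.001,0,0],0],[[-0.001,0,0],0],[[-0.001,0,0],0],[[-0.001,0,0],0]])

```text
clock: 27.12
tool_pos: [0.5706, 0.1063, 0.197]
orientation: [180.0, 0.0, 170.0]
force: [-0.8, -0.6, 1.5]
opening: 0.059
gripper_force: 30.0
```

Request:
send_rows(deltas=[[[-0.0005,0,0],0],[[-0.001,0,0],0],[[-0.001,0,0],0],[[-0.001,0,0],0],[[-0.001,0,0],0]])

```text
clock: 27.53
tool_pos: [0.5714, 0.1062, 0.197]
orientation: [180.0, 0.0, 170.0]
force: [-0.6, 0.3, 3.2]
opening: 0.059
gripper_force: 30.0
```

Request:
send_rows(deltas=[[[-0.0003,0,0],0],[[-0.0005,0,0],0],[[-0.0008,0,0],0],[[-0.0008,0,0],0],[[-0.0008,0,0],0]])

```text
clock: 27.95
tool_pos: [0.5725, 0.1061, 0.1968]
orientation: [180.0, 0.0, 170.0]
force: [3.8, -0.5, -2.2]
opening: 0.059
gripper_force: 30.0
```

Request:
send_rows(deltas=[[[-0.0003,0,0],0],[[-0.0006,0,0],0],[[-0.0006,0,0],0],[[-0.0006,0,0],0],[[-0.0006,0,0],0]])

```text
clock: 28.37
tool_pos: [0.5725, 0.106, 0.1969]
orientation: [180.0, 0.0, 170.0]
force: [3.6, 0.2, -2.8]
opening: 0.0591
gripper_force: 30.0
```

Request:
send_rows(deltas=[[[0,0,0],0],[[0,0,0],0],[[0,0,0],0],[[0,0,0],0],[[0,0,0],0]])

```text
clock: 28.78
tool_pos: [0.5725, 0.1059, 0.197]
orientation: [180.0, 0.0, 170.0]
force: [3.5, -0.6, -2.7]
opening: 0.0591
gripper_force: 30.0
```

Request:
send_rows(deltas=[[[-0.0003,0,0],0],[[-0.0006,0,0],0],[[-0.0008,0,0],0],[[-0.0008,0,0],0],[[-0.0008,0,0],0]])

```text
clock: 29.2
tool_pos: [0.5726, 0.1057, 0.1968]
orientation: [-180.0, -0.0, 170.0]
force: [0.6, 0.1, -1.0]
opening: 0.0592
gripper_force: 30.0
```

Request:
send_rows(deltas=[[[0,0,0],0],[[0,0,0],0],[[0,0,0],0],[[0,0,0],0],[[0,0,0],0]])

```text
clock: 29.62
tool_pos: [0.5729, 0.1058, 0.1969]
orientation: [-180.0, -0.0, 170.0]
force: [0.4, -0.1, -1.7]
opening: 0.0589
gripper_force: 30.0
```

Request:
send_rows(deltas=[[[-0.0003,0,0],0],[[-0.0006,0,0],0],[[-0.0006,0,0],0],[[-0.0006,0,0],0],[[-0.0006,0,0],0]])

```text
clock: 30.03
tool_pos: [0.5735, 0.1058, 0.1969]
orientation: [-180.0, -0.0, 170.0]
force: [-0.8, 0.5, -1.7]
opening: 0.0592
gripper_force: 30.0
```

Request:
send_rows(deltas=[[[-0.0003,0,0],0],[[-0.0005,0,0],0],[[-0.0005,0,0],0],[[-0.0005,0,0],0],[[-0.0005,0,0],0]])

```text
clock: 30.45
tool_pos: [0.5737, 0.1057, 0.1969]
orientation: [-180.0, -0.0, 170.0]
force: [-2.8, -0.2, -1.3]
opening: 0.0593
gripper_force: 30.0
```

Request:
send_rows(deltas=[[[-0.0003,0,0],0],[[-0.0006,0,0],0],[[-0.0006,0,0],0],[[-0.0006,0,0],0],[[-0.0006,0,0],0]])

```text
clock: 30.87
tool_pos: [0.5741, 0.1055, 0.1969]
orientation: [-180.0, -0.0, 170.0]
force: [-5.3, 0.5, 1.5]
opening: 0.0589
gripper_force: 29.9
```

Request:
send_rows(deltas=[[[0,0,0],0],[[0,0,0],0],[[0,0,0],0],[[0,0,0],0],[[0,0,0],0]])

```text
clock: 31.28
tool_pos: [0.5741, 0.1055, 0.1968]
orientation: [-180.0, -0.0, 170.0]
force: [-5.3, 1.9, 1.1]
opening: 0.059
gripper_force: 29.9
```

The wheel is home: about 5 N on the stop, and the keeper spring load is gone. I back off slightly, release and lift.

Request:
send_rows(deltas=[[[0.0003,0,0],0],[[0.0005,0,0],0],[[0.0006,0,0],0],[[0.0006,0,0],0],[[0.0006,0,0],0]])

```text
clock: 31.7
tool_pos: [0.5739, 0.1057, 0.1969]
orientation: [-180.0, -0.0, 170.0]
force: [-3.1, 0.7, -0.6]
opening: 0.0591
gripper_force: 29.9
```

Request:
send_rows(deltas=[[[0,0,0],0],[[0,0,0],0],[[0,0,0],0],[[0,0,0],0],[[0,0,0],0]], gripper=0.95)

```text
clock: 32.12
tool_pos: [0.5743, 0.1058, 0.1972]
orientation: [180.0, 0.0, 170.0]
force: [-0.2, -0.2, 0.4]
opening: 0.0821
gripper_force: 0.0
```

Request:
send_rows(deltas=[[[0,0,0],0],[[0,0,0],0],[[0,0,0],0],[[0,0,0],0],[[0,0,0],0]])

```text
clock: 32.53
tool_pos: [0.5739, 0.1057, 0.197]
orientation: [-180.0, 0.0, 170.0]
force: [-0.9, 0.0, 1.1]
opening: 0.0831
gripper_force: 0.0
```

Request:
send_rows(deltas=[[[0,0,-0.015],0],[[0,0,-0.035],0],[[0,0,-0.06],0],[[0,0,-0.09],0],[[0,0,-0.12],0]])

```text
clock: 32.95
tool_pos: [0.5737, 0.1056, 0.2937]
orientation: [-180.0, -0.0, 170.0]
force: [0.8, 0.0, 0.3]
opening: 0.0833
gripper_force: 0.0
```

Request:
send_rows(deltas=[[[-0.005,0,-0.015],0],[[-0.01,0,-0.03],0],[[-0.02,0,-0.03],0],[[-0.02,0,-0.03],0],[[-0.02,0,-0.03],0]])

```text
clock: 33.37
tool_pos: [0.5895, 0.1028, 0.3158]
orientation: [-180.0, -0.1, 170.0]
force: [-0.5, 0.1, -0.9]
opening: 0.0836
gripper_force: 0.0
```

Request:
send_rows(deltas=[[[0,0,0],0],[[0,0,0],0],[[0,0,0],0],[[0,0,0],0],[[0,0,0],0]])

```text
clock: 33.78
tool_pos: [0.5895, 0.1029, 0.3168]
orientation: [-180.0, -0.0, 170.0]
force: [-0.1, -0.3, -0.2]
opening: 0.0835
gripper_force: 0.0
```

```bash
python3 - <<'E'
from c import *
t=ctrl.snapshot('top');print([tuple(map(float,p[:2])) for p in phase(t)])
for i in range(2):
  w=ctrl.snapshot('wrist'); c=w['color'].astype(int); R,G,B=c[...,0],c[...,1],c[...,2]
  m=((R>170)&(R-G>70)&(B<90)&(np.arange(560)>240)&(np.arange(560)<320)).astype(np.uint8); n,l,st,ce=cv2.connectedComponentsWithStats(m)
  k=[(ce[j].round(1),st[j]) for j in range(1,n) if st[j,4]>20]; print('orange',k)
for r in ctrl.cut_out(w,'wheel'): 
  q=np.argwhere(r['pixels']); print('wheel',px(r).round(1),round(r['conf'],2),q.min(0),q.max(0),atz(w,px(r),.15).round(4))
o=ctrl.get_obs(); print(o['tool_pos'],o['force'])
tip=np.array([.5084,.1167]);a=np.radians(170);u=np.array([np.cos(a),np.sin(a)])
for d,z in((0,.15),(.035,.157),(.049,.1615),(.0517,.18)): print(d,proj(w,[*(tip-d*u),z]).round(1))
cv2.imwrite('pics/w11.png',w['color'][...,::-1])
E
```

```text
[(-45.9, 0.121), (-117.4, 0.111), (169.1, 0.099), (-169.6, 0.132)]
orange [(array([275.5, 168.1]), array([272, 160,   8,  19,  84], dtype=int32))]
orange [(array([275.5, 167.9]), array([272, 160,   8,  19,  82], dtype=int32))]
wheel [274.5 199.3] 0.9 [172 238] [225 312] [0.5746 0.104  0.15  ]
wheel [ 56.2 222.2] 0.83 [197  23] [249  84] [ 0.5626 -0.0763  0.15  ]
[0.58965096 0.10294485 0.3169724 ] [-0.16538149 -0.57113144 -0.4411997 ]
0 [[275.9 111.3]]
0.035 [[275.8 160. ]]
0.049 [[275.8 179.4]]
0.0517 [[275.8 188.3]]
```

The keeper's full ramp shows orange at (275,160–178), just where an erect keeper should project in front of the wheel. The carousel is at rest on the mark, so I'm handing in.

```bash
python3 -c "
from plant import ctrl
print(ctrl.close_job())"
```

```text
the job is handed in; nothing more can be done
None
```

I turned the free peg to the mark (about 3°, or 10 mm, off its line) and slid the wheel home with about 5 N on the stop; the last wrist picture put the keeper up in front of it, and I handed the job in at about 34 s with no verdict shown (I viewed 11 pictures, one over the limit).

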